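# Set the flip tags on the welding consumables rack

## Task

With the fingertips, push the hinged steel tags in front of the welding-consumables bins over so that only the full bins show their washer face: the tag of each full bin leans back towards its bin, and the tag of each bin that is not full leans forward towards the robot with its plain face up. Flip them gently, without pinching or forcing a tag, and leave the tin, the pliers and the welding square where they are.

Things in the scene. Friction and masses are not known exactly. Their poses are not given: they have to be found in the camera images.
- hinge_a (a point): Middle of the hinge rod of flip tag a, 65 mm above the bench. Axes: x level, from the robot's side towards the bin the tag belongs to; y along the rod; z up. The tag: bare steel plate, 56 mm wide along the rod, 2.5 mm thick, free top edge 55 mm from the rod; on its robot-side face a tacked-on washer (30 mm across, 2.5 mm thick), other face plain. Bracket parts rise at most 18 mm above the rod.
- tag_a (a joint): Flip tag a, rad: 0 upright; +0.70 at its stop leaning back to its bin, washer face up; -0.70 at its stop leaning forward to the robot, plain face up. At a stop the free edge is 42 mm above the rod and 35 mm to that side of it. Turns freely, about 70 g; once past upright it falls to the other stop by itself.
- hinge_b (a point): Middle of the hinge rod of flip tag b, 65 mm above the bench. Axes: x level, from the robot's side towards the bin the tag belongs to; y along the rod; z up. The tag: bare steel plate, 56 mm wide along the rod, 2.5 mm thick, free top edge 55 mm from the rod; on its robot-side face a tacked-on washer (30 mm across, 2.5 mm thick), other face plain. Bracket parts rise at most 18 mm above the rod.
- tag_b (a joint): Flip tag b, rad: 0 upright; +0.70 at its stop leaning back to its bin, washer face up; -0.70 at its stop leaning forward to the robot, plain face up. At a stop the free edge is 42 mm above the rod and 35 mm to that side of it. Turns freely, about 70 g; once past upright it falls to the other stop by itself.
- hinge_c (a point): Middle of the hinge rod of flip tag c, 65 mm above the bench. Axes: x level, from the robot's side towards the bin the tag belongs to; y along the rod; z up. The tag: bare steel plate, 56 mm wide along the rod, 2.5 mm thick, free top edge 55 mm from the rod; on its robot-side face a tacked-on washer (30 mm across, 2.5 mm thick), other face plain. Bracket parts rise at most 18 mm above the rod.
- tag_c (a joint): Flip tag c, rad: 0 upright; +0.70 at its stop leaning back to its bin, washer face up; -0.70 at its stop leaning forward to the robot, plain face up. At a stop the free edge is 42 mm above the rod and 35 mm to that side of it. Turns freely, about 70 g; once past upright it falls to the other stop by itself.
- hinge_d (a point): Middle of the hinge rod of flip tag d, 65 mm above the bench. Axes: x level, from the robot's side towards the bin the tag belongs to; y along the rod; z up. The tag: bare steel plate, 56 mm wide along the rod, 2.5 mm thick, free top edge 55 mm from the rod; on its robot-side face a tacked-on washer (30 mm across, 2.5 mm thick), other face plain. Bracket parts rise at most 18 mm above the rod.
- tag_d (a joint): Flip tag d, rad: 0 upright; +0.70 at its stop leaning back to its bin, washer face up; -0.70 at its stop leaning forward to the robot, plain face up. At a stop the free edge is 42 mm above the rod and 35 mm to that side of it. Turns freely, about 70 g; once past upright it falls to the other stop by itself.
- full_1: Heap of copper gas nozzles (20 mm by 50 mm) that FILLS one bin to the rim, top up to 75 mm above the bench. Origin: centre of that bin's floor, 113 mm straight beyond (along the hinge's x) the hinge rod of the tag belonging to that bin. May be in any of the four bins.
- full_2: Heap of brass contact tips (8 mm by 30 mm) that FILLS one bin to the rim (top up to 75 mm above the bench). Origin: as for full_1.
- low_1: Two last copper nozzles on the floor of one bin, which is NOT full. Origin: as for full_1.
- low_2: Four last brass contact tips on the floor of one bin, which is NOT full. Origin: as for full_1.
- can: Bystander: lidded steel tin with a paper label, 60 mm across, 115 mm tall, loose, standing beyond the +y end of the rack. Origin: centre of its underside.
- pliers: Bystander: pliers lying flat on the bench between robot and rack, 170 mm long, 14 mm high, loose. Origin near the pivot; x axis towards the jaws.
- square: Bystander: grey triangular welding square lying flat between robot and rack, legs 100 and 70 mm, 20 mm high, loose. Origin: middle of the long leg, at bench level.
- rack: Fixed steel rack. Origin on the bench under the hinge line, at mid-length; x to the bins, y along the board. Board with the four tags, 90 mm apart in any order: 52 mm wide, 384 mm long, top 52 mm above the bench. Behind each tag its bin: 82 mm wide, from 58 to 168 mm beyond the hinge line, front lip 55 mm, sides and back 70 mm above the bench.

How it is judged (in metres and radians):
At the end, for the whole second after the job is handed in: The tags of the two full bins lean back (joint above 0.6 rad), the tags of the two other bins lean forward (below -0.6 rad), all at rest (under 0.1 rad/s) (((horizontal distance between any of full_1, full_2 and hinge_a below 0.128 m and value of joint tag_a above 0.6 rad) or (horizontal distance between each of full_1, full_2 and hinge_a above 0.128 m and value of joint tag_a below -0.6 rad)) and velocity of joint tag_a between -0.1 and 0.1 rad/s and ((horizontal distance between any of full_1, full_2 and hinge_b below 0.128 m and value of joint tag_b above 0.6 rad) or (horizontal distance between each of full_1, full_2 and hinge_b above 0.128 m and value of joint tag_b below -0.6 rad)) and velocity of joint tag_b between -0.1 and 0.1 rad/s and ((horizontal distance between any of full_1, full_2 and hinge_c below 0.128 m and value of joint tag_c above 0.6 rad) or (horizontal distance between each of full_1, full_2 and hinge_c above 0.128 m and value of joint tag_c below -0.6 rad)) and velocity of joint tag_c between -0.1 and 0.1 rad/s and ((horizontal distance between any of full_1, full_2 and hinge_d below 0.128 m and value of joint tag_d above 0.6 rad) or (horizontal distance between each of full_1, full_2 and hinge_d above 0.128 m and value of joint tag_d below -0.6 rad)) and velocity of joint tag_d between -0.1 and 0.1 rad/s); the robot touches nothing.
It fails at once if the tin is knocked, pushed away, lifted or carried (moved more than 20 mm) (distance of can from where it was at the start of the episode above 0.02 m).
It fails at once if the pliers are knocked, pushed away, lifted or carried (moved more than 20 mm) (distance of pliers from where it was at the start of the episode above 0.02 m).
It fails at once if the welding square is knocked, pushed away, lifted or carried (moved more than 20 mm) (distance of square from where it was at the start of the episode above 0.02 m).
It fails at once if a tag is pinched or forced (more than 35 N on it) (contact force between the fingers and tag_a above 35 N or contact force between the fingers and tag_b above 35 N or contact force between the fingers and tag_c above 35 N or contact force between the fingers and tag_d above 35 N).
It also fails if it takes over 48 s, if anything falls off the work surface, if the arm or the gripper's body presses on something with over 40 N, if the wrist force passes 120 N, or if a joint passes its speed limit or range.

## Robot

A 7-joint arm with a two-finger parallel gripper is mounted at the origin on the work surface. World frame = base frame: x ahead of the robot, y to its left, z up, the work surface at z = 0. Lengths are in mm, angles in rad, forces in N, time in s.
With the tool pointing down it reaches from about 425 to 875 mm from the base axis. Payload 4.7 kg.
Tool frame: the origin (TCP) lies midway between the tips of the shut fingers; the grasp point (between the pads) lies arm.pinch_z behind it (arm.pinch_z is the distance from the TCP to the grasp point, in mm); z points along the fingers, y is the line along which they close (so a half turn about z gives the same grasp; the last joint's range is limited). The gripper opens to 87 mm and grips with 3 to 60 N. Pads are 19 mm wide; open, the fingers measure 117 mm over their backs; the gripper's body (75 mm by 190 mm) begins 51 mm behind the grasp point.
Start: joints at [0.014, 0.321, -0.07, 1.45, 0.023, 1.371, -0.057], TCP at [650.02, -0.025, 222.587] pointing down, gripper open.
Joint ranges: [-2.86, 2.86], [-0.3, 2.09], [-1.38, 1.24], [0.06, 2.45], [-1.56, 4.7], [0.09, 2.05], [-2.69, 2.69]. Speed limits (rad/s): [2.57, 2.57, 3.14, 3.14, 3.14, 3.14, 3.14].

## Interface

Orientations are given as a unit quaternion [w, x, y, z].
In Python, from rig import arm, eyes gives the robot as it stands.
- The arm moves only by the shell command python3 -m crank 'ROWS'. ROWS is text: rows parted by semicolons, each of 7 numbers parted by spaces: the turn, a rotation vector about the world's x, y, z in rad, then the shift along the world's x, y, z in cm, then the finger opening in cm, from 0 to 8.7. A call has exactly 10 rows; each row is the pose to reach, as a shift and turn from the pose commanded when the call began; what a row does not reach only later rows make up. A row lasts 1/10 s, in which the tool goes at most 50 mm and 8.59 degrees, less where a joint would pass 70% of its speed; a pose out of reach is approached as far as the arm can. A call with a gripper value outside its range is refused whole. The fingers move at their own pace and stop on an object; the grip force is fixed at half the most. Time passes only in rows, so rows that repeat a pose let the fingers close, or fill a call up. It gives the time, the measured TCP pose, the force, the opening and the grip force at its end, in the units of the state.
- arm.read_state(): the state, without advancing time (a new reading comes with each control period).
- eyes.capture(name): name is "scene" or "side" or "wrist"; returns a dict with "image" (420x560x3 uint8, red, green, blue), "intrinsics" (3x3 intrinsics, pixels), "extrinsics" (4x4, takes a point from world to camera coordinates); the wrist camera has in their place "tool_from_camera" (4x4, takes a point from camera to tool coordinates, whose origin is the TCP and whose axes are the flange's). Camera axes: x right, y up, looking along -z (the intrinsics and any distortion apply to the point x, -y, -z); pixel columns grow to the right and rows downward; lengths in mm; the calibration is good to about 2 mm. The wrist camera is an equidistant fisheye: a pixel r from the principal point sees the ray r / f radians off the axis. A picture is of the moment at which its call begins: read the wrist's pose just before it. There is no depth.
- arm.job_done(): hands the job in; it is judged then, once.
The state is a dict: "time": time; "q": joint angles; "dq": joint speeds; "tau": joint torques, N m; "position": TCP position; "orientation": TCP orientation; "wrist_force": force on the tool from outside, world axes, zero at the start; "wrist_torque": the same for the moment, N m; "gripper_width": opening from 0.0 (shut) to 1.0 (fully open); "finger_force": force on a finger pad.
Only numpy, scipy, OpenCV 4.12 (cv2) and the standard library are available. Lean on these libraries where they do the work, as an engineer would, in place of code of your own. Each camera call takes 0.05 s, during which the arm holds its last target. There are 200 camera calls.

## Working session

There is one attempt and no reset: what is moved stays moved. The work goes in short steps, Python scripts to look and compute and a shell command to move; the robot and the scene stay as the last step left them, time stands still between calls to the robot, and variables do not carry over. Pictures are saved under pics/ and viewed, at most 10 in all, crops included, and the job is handed in when it is done.

```bash
ls; mkdir -p pics; python3 - <<'E'
from rig import arm, eyes
import cv2, numpy as np, pickle
s=arm.read_state(); print(s)
d={}
for n in("scene","side","wrist"):
    c=eyes.capture(n); d[n]=c
    cv2.imwrite(f"pics/{n}0.png",c["image"][:,:,::-1])
    print(n,{k:np.round(v,3).tolist() for k,v in c.items() if k!="image"})
pickle.dump((s,d),open("cap0.pkl","wb"))
E
```

```text
pics
{'time': 0.0, 'q': array([ 0.01410989,  0.32185932, -0.07010831,  1.45169621,  0.02260558,
        1.37079893, -0.0569368 ]), 'dq': array([-0.0017339 , -0.00092677,  0.00029891,  0.00165547, -0.00052856,
       -0.00194078,  0.00031504]), 'tau': array([-2.58547143e-04, -4.91284704e+01, -4.03903294e-01, -3.12526345e+01,
       -6.40594075e-02,  4.37659642e-02,  1.61017233e-04]), 'position': array([ 6.49433181e+02, -4.41624811e-02,  2.21427475e+02]), 'orientation': array([-6.62738793e-04,  7.07103666e-01,  7.07109207e-01, -7.31538376e-04]), 'wrist_force': array([-0.17517955,  0.11639477,  0.24944776]), 'wrist_torque': array([ 0.05079601, -0.00241004,  0.05920828]), 'finger_force': 0.0, 'gripper_width': 0.999187599223438}
scene {'intrinsics': [[444.239, 0.0, 282.706], [0.0, 444.239, 216.953], [0.0, 0.0, 1.0]], 'extrinsics': [[-0.119, 0.993, 0.006, -37.764], [-0.843, -0.104, 0.527, 434.476], [0.524, 0.058, 0.85, -1283.56], [0.0, 0.0, 0.0, 1.0]]}
side {'intrinsics': [[438.364, 0.0, 287.68], [0.0, 438.364, 205.429], [0.0, 0.0, 1.0]], 'extrinsics': [[-0.793, -0.609, -0.007, 503.97], [0.461, -0.607, 0.648, -252.602], [-0.398, 0.511, 0.762, -697.38], [0.0, 0.0, 0.0, 1.0]]}
wrist {'intrinsics': [[325.192, 0.0, 273.884], [0.0, 325.192, 206.76], [0.0, 0.0, 1.0]], 'tool_from_camera': [[-0.001, 0.952, 0.306, 85.302], [1.0, 0.0, 0.001, -1.259], [0.001, 0.306, -0.952, -163.208], [0.0, 0.0, 0.0, 1.0]]}
```

View pics/scene0.png

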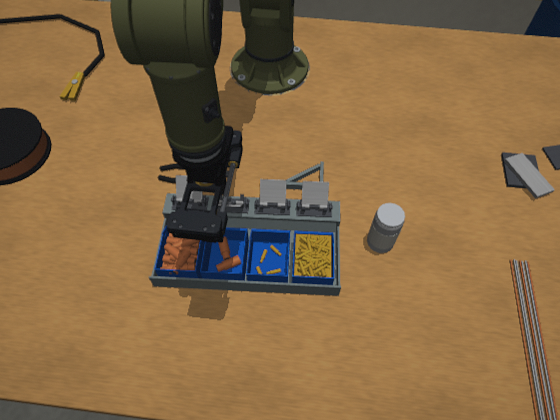

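View pics/wrist0.png

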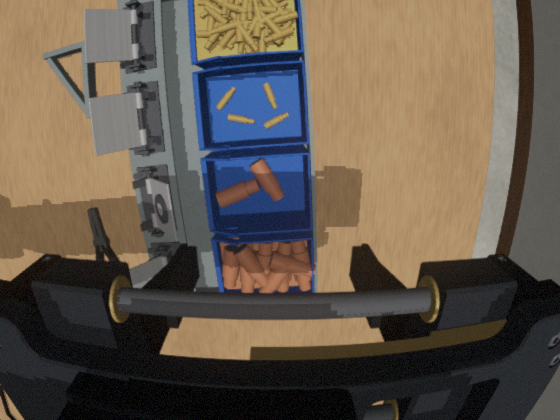

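View pics/side0.png

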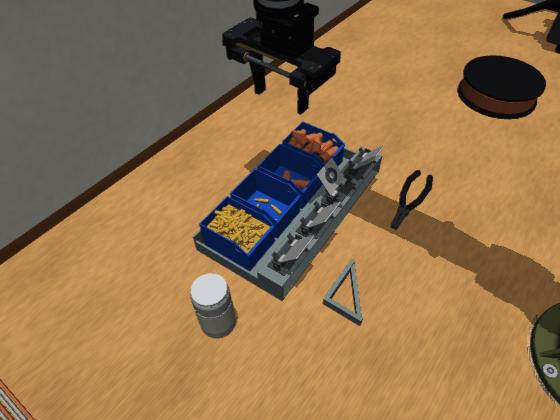

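The scene and side pictures show the bins, from +y to -y:

| Bin | Scene px | Contents | Tag now | Needed |
|---|---|---|---|---|
| 1 | (313,256) | full brass | forward, plain | back |
| 2 | (270,256) | low brass | forward | already right |
| 3 | (228,256) | low copper | back, washer up | forward |
| 4 | (182,252) | full copper | apparently forward | back |

The pliers lie near scene px (165,170), or side px (405,200). The square is at scene px (310,178) and the tin at (386,228). In the wrist picture the tags are at (112,35), (118,122), (160,205) and (150,270).

```bash
cat > h.py <<'E'
import numpy as np, cv2, pickle
from scipy.spatial.transform import Rotation as R
def ray(name,c,px,s):
    K=c["intrinsics"]; u=(np.asarray(px,float).reshape(-1,2)-[K[0,2],K[1,2]])/K[0,0]
    if name=="wrist":
        r=np.linalg.norm(u,axis=1)[:,None]+1e-9
        d=np.c_[np.sin(r)*u/r,np.cos(r)]*[1,-1,-1]
        q=s["orientation"]; T=np.eye(4); T[:3,:3]=R.from_quat([*q[1:],q[0]]).as_matrix(); T[:3,3]=s["position"]
        M=T@c["tool_from_camera"]
    else:
        d=np.c_[u,np.ones(len(u))]*[1,-1,-1]; M=np.linalg.inv(c["extrinsics"])
    return M[:3,3],d@M[:3,:3].T
def cast(name,c,px,z,s=None):
    o,d=ray(name,c,px,s); return (o+d*((z-o[2])/d[:,2])[:,None])[:,:2]
def bins(c):
    h=cv2.cvtColor(c["image"],cv2.COLOR_RGB2HSV)
    blue=cv2.inRange(h,(105,120,40),(130,255,255))
    n,l,st,_=cv2.connectedComponentsWithStats(blue)
    return [np.argwhere(l==i)[:,::-1] for i in range(1,n) if st[i,4]>300]
E
python3 - <<'E'
from h import *
s,d=pickle.load(open("cap0.pkl","rb"))
for n in("wrist","side","scene"):
    for p in bins(d[n]):
        print(n,len(p),p.min(0),p.max(0),[np.round(x,1).tolist() for x in cv2.minAreaRect(cast(n,d[n],p,70,s).astype(np.float32))[:2]],cv2.minAreaRect(cast(n,d[n],p,70,s).astype(np.float32))[2])
# rough hand-picked checks: tag1, tag2 free edge ends / rod line in wrist, board corners in side
P=lambda n,px,z:print(n,z,np.round(cast(n,d[n],px,z,s)).tolist())
P("wrist",[[84,11],[90,61],[90,97],[100,153]],107)
P("wrist",[[135,12],[136,60],[140,95],[146,150]],65)
P("side",[[283,298],[258,278],[195,237],[381,158]],52)
E
```

```text
wrist 18632 [188   0] [312 292] [[627.6, 42.0], [108.0, 316.1]] 3.825523614883423
side 477 [295 122] [344 165] [[617.4, -106.7], [58.2, 151.5]] 74.09156036376953
side 6325 [200 132] [325 270] [[609.6, 78.2], [137.0, 335.9]] 4.022019863128662
scene 563 [525   0] [559  36] [[-225.4, 794.1], [85.8, 214.9]] 65.74588012695312
scene 4207 [154 225] [289 281] [[642.3, -4.9], [116.7, 262.0]] 4.181244373321533
scene 545 [292 230] [333 284] [[629.9, 173.3], [116.6, 80.9]] 3.4339301586151123
wrist 107 [[468.0, 191.0], [476.0, 139.0], [475.0, 104.0], [483.0, 49.0]]
wrist 65 [[505.0, 193.0], [507.0, 140.0], [511.0, 102.0], [514.0, 44.0]]
side 52 [[461.0, 239.0], [518.0, 235.0], [665.0, 239.0], [499.0, -148.0]]
```

```bash
python3 - <<'E'
import cv2
a=cv2.imread("pics/side0.png")[120:310,190:400]; cv2.imwrite("pics/side_crop.png",cv2.resize(a,None,fx=3,fy=3,interpolation=2))
E
```

```text
(no output)
```

View pics/side_crop.png

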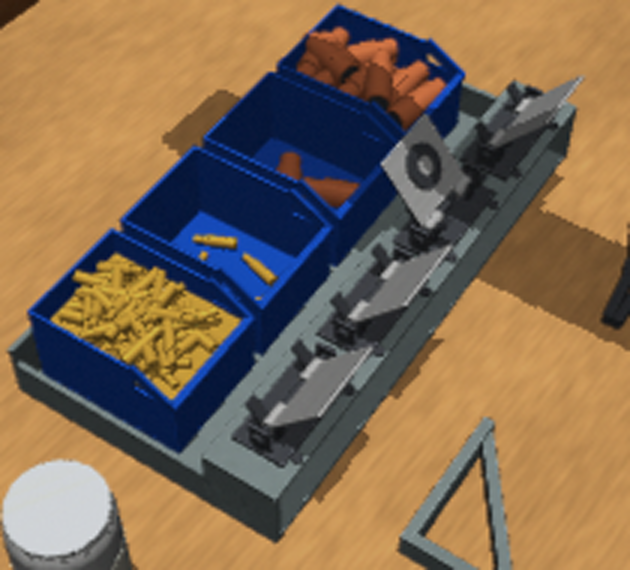

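The crop confirms that tags 1, 2 and 4 lean forward, and tag 3 (washer at crop px (425,165)) leans back. Tags 1, 3 and 4 therefore need flipping. The measurements agree on a yaw of about 4° and hinges at roughly H1 (507,167), H2 (513,77), H3 (520,-12) and H4 (526,-102). The bin rectangle and the 90 mm spacing both fit.

I'll shut the fingers and go above the bin side of tag 3, then take a close look.

```bash
python3 -m crank '0 0 0 -1.5 0 -2 0;0 0 0 -3 -0.3 -4 0;0 0 0 -4 -0.6 -6 0;0 0 0 -5 -0.7 -7.3 0;0 0 0 -5 -0.7 -7.3 0;0 0 0 -5 -0.7 -7.3 0;0 0 0 -5 -0.7 -7.3 0;0 0 0 -5 -0.7 -7.3 0;0 0 0 -5 -0.7 -7.3 0;0 0 0 -5 -0.7 -7.3 0'; python3 - <<'E'
from rig import arm,eyes
from h import *
s=arm.read_state(); c=eyes.capture("wrist"); pickle.dump((s,{"wrist":c}),open("cap1.pkl","wb"))
cv2.imwrite("pics/w1.png",c["image"][:,:,::-1]); print(s["position"],s["gripper_width"],arm.pinch_z)
E
```

```text
time: 1.15
position: [600.4, -7.0, 149.9]
orientation: [0.0, 0.707, 0.707, 0.0]
wrist_force: [-0.4, 0.0, 0.5]
gripper_width: 0.172
finger_force: 0.0
[600.39115732  -6.95462871 149.92552336] 0.17195851212301255 18.700000000000003
```

View pics/w1.png

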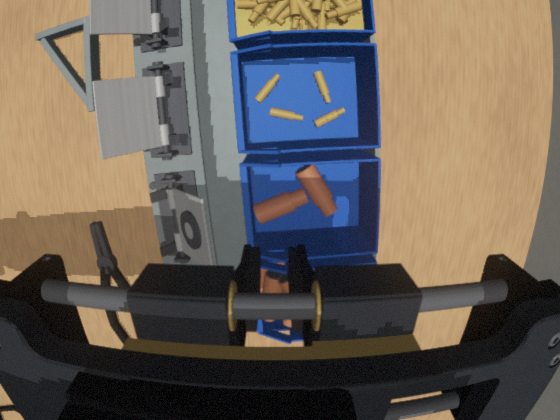

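Closer view: tag 3's free edge runs from px (203,193) to about (217,262), tag 2's from (95,82) to (106,157), and the fingers are still closing.

```bash
python3 - <<'E'
from h import *
s,d=pickle.load(open("cap1.pkl","rb"))
print(cast("wrist",d["wrist"],[[95,82],[106,157],[203,193],[217,262]],107,s))
print(cast("wrist",d["wrist"],[[156,66],[166,155]],65,s))
E
python3 -m crank '0 0 0 0 0 -2 0;0 0 0 0 0 -4 0;0 0 0 0 0 -5.5 0;0 0 0 0 0 -5.5 0;0 0 0 0 0 -5.5 0;0 0 0 0 0 -5.5 0;0 0 0 -0.5 0 -5.5 0;0 0 0 -1 -0.1 -5.5 0;0 0 0 -1.5 -0.1 -5.5 0;0 0 0 -2 -0.1 -5.5 0'
```

```text
[[475.95845425 102.19733882]
 [481.27966033  48.71420217]
 [551.54037481  21.70351657]
 [557.91115171 -29.71175232]]
[[507.23876193 113.57663346]
 [512.87804928  41.90346872]]
time: 2.2
position: [579.5, -8.1, 94.8]
orientation: [0.0, 0.707, 0.707, 0.0]
wrist_force: [-0.1, -0.2, 0.2]
gripper_width: 0.004
finger_force: 0.0
```

```bash
python3 -m crank '0 0 0 -0.7 -0.05 0 0;0 0 0 -1.4 -0.1 0 0;0 0 0 -2.1 -0.15 0 0;0 0 0 -2.8 -0.2 0 0;0 0 0 -3.5 -0.25 0 0;0 0 0 -4.2 -0.3 0 0;0 0 0 -4.9 -0.35 0 0;0 0 0 -5.6 -0.4 0 0;0 0 0 -6.3 -0.45 0 0;0 0 0 -6.9 -0.5 0 0'
python3 -m crank '0 0 0 0 0 0 0;0 0 0 0 0 2 0;0 0 0 0 0 5 0;0 0 0 -2 -3 5 0;0 0 0 -4 -6 5 0;0 0 0 -5 -9 5 0;0 0 0 -5 -9.4 5 0;0 0 0 -5 -9.4 2 0;0 0 0 -5 -9.4 0 0;0 0 0 -5 -9.4 0 0'
```

```text
time: 3.2
position: [510.3, -13.1, 94.5]
orientation: [-0.0, 0.707, 0.707, -0.0]
wrist_force: [0.4, -0.3, 0.3]
gripper_width: 0.005
finger_force: 0.0
time: 4.2
position: [459.1, -106.1, 92.0]
orientation: [-0.002, 0.707, 0.707, -0.001]
wrist_force: [-0.7, -0.1, -0.6]
gripper_width: 0.003
finger_force: 0.0
```

```bash
python3 -m crank '0 0 0 0.7 0.05 0 0;0 0 0 1.4 0.1 0 0;0 0 0 2.1 0.15 0 0;0 0 0 2.8 0.2 0 0;0 0 0 3.5 0.25 0 0;0 0 0 4.2 0.3 0 0;0 0 0 4.9 0.35 0 0;0 0 0 5.6 0.4 0 0;0 0 0 6.3 0.45 0 0;0 0 0 7.1 0.5 0 0'
python3 -m crank '0 0 0 0 0 0 0;0 0 0 0 0 3 0;0 0 0 0 0 6 0;0 0 0 -2 4 6 0;0 0 0 -4 8 6 0;0 0 0 -5 12 6 0;0 0 0 -6 16 6 0;0 0 0 -7 20 6 0;0 0 0 -8 24 6 0;0 0 0 -9 26.4 6 0'
python3 -m crank '0 0 0 0 0 0 0;0 0 0 0 0 -2 0;0 0 0 0 0 -4 0;0 0 0 0 0 -6 0;0 0 0 0 0 -6 0;0 0 0 0.5 0 -6 0;0 0 0 1 0.1 -6 0;0 0 0 1.5 0.1 -6 0;0 0 0 2 0.1 -6 0;0 0 0 2 0.1 -6 0'
```

```text
time: 5.2
position: [532.6, -102.0, 94.5]
orientation: [0.0, 0.707, 0.707, -0.0]
wrist_force: [0.7, 0.1, 0.7]
gripper_width: 0.006
finger_force: 0.0
time: 6.2
position: [440.9, 165.3, 154.9]
orientation: [-0.0, 0.706, 0.708, 0.0]
wrist_force: [0.1, -0.9, -0.2]
gripper_width: 0.008
finger_force: 0.0
time: 7.2
position: [463.1, 163.0, 95.1]
orientation: [0.0, 0.707, 0.707, 0.0]
wrist_force: [0.2, -0.9, 0.3]
gripper_width: 0.004
finger_force: 0.1
```

```bash
python3 -m crank '0 0 0 0.6 0.05 0 0;0 0 0 1.2 0.1 0 0;0 0 0 1.8 0.15 0 0;0 0 0 2.4 0.2 0 0;0 0 0 3 0.2 0 0;0 0 0 3.6 0.25 0 0;0 0 0 4.2 0.3 0 0;0 0 0 4.7 0.35 0 0;0 0 0 5.1 0.35 0 0;0 0 0 5.1 0.35 0 0'
python3 -m crank '0 0 0 0 0 0 0;0 0 0 0 0 3 0;0 0 0 0 0 6 0;0 0 0 0 0 10 0;0 0 0 -1 0 14 0;0 0 0 -3 0 16 0;0 0 0 -3 0 16 0;0 0 0 -3 0 16 0;0 0 0 -3 0 16 0;0 0 0 -3 0 16 0'
python3 - <<'E'
from rig import arm,eyes
import cv2,numpy as np
a=eyes.capture("side")["image"][110:320,170:440,::-1]
b=eyes.capture("wrist")["image"][:,:,::-1]
a=cv2.resize(a,(540,420))
cv2.imwrite("pics/end.png",cv2.resize(np.hstack([a,b]),(800,306)))
E
```

```text
time: 8.2
position: [513.5, 166.4, 94.6]
orientation: [0.0, 0.707, 0.707, 0.0]
wrist_force: [-0.1, 0.4, 0.4]
gripper_width: 0.003
finger_force: 0.0
time: 9.2
position: [482.7, 166.0, 252.9]
orientation: [-0.001, 0.707, 0.707, -0.001]
wrist_force: [0.3, 0.0, -0.3]
gripper_width: 0.007
finger_force: 0.0
```

View pics/end.png

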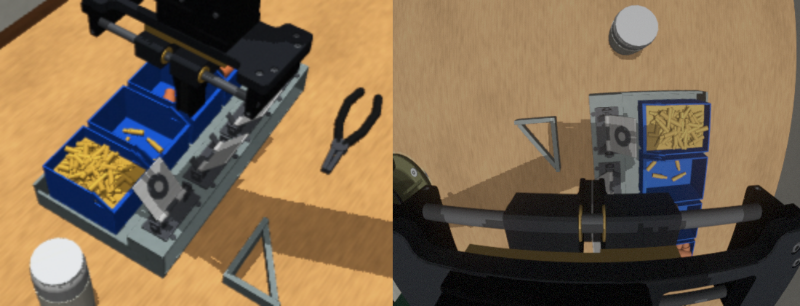

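Tag 1 now shows its washer at (160,185) and tag 2 still leans forward. The gripper hides tags 3 and 4, so I'll move it aside to -y and look again.

```bash
python3 -m crank '0 0 0 2 -4 1 0;0 0 0 4 -8 1 0;0 0 0 6 -12 1 0;0 0 0 8 -16 1 0;0 0 0 10 -20 1 0;0 0 0 12 -24 1 0;0 0 0 14 -28 1 0;0 0 0 15 -32 1 0;0 0 0 15 -35 1 0;0 0 0 15 -35 1 0'
python3 - <<'E'
from rig import arm,eyes
import cv2,numpy as np
a=eyes.capture("side")["image"][110:320,170:440,::-1]
b=eyes.capture("wrist")["image"][:,:,::-1]
a=cv2.resize(a,(540,420))
cv2.imwrite("pics/end2.png",cv2.resize(np.hstack([a,b]),(800,306)))
E
```

```text
time: 10.3
position: [631.7, -191.1, 262.8]
orientation: [0.0, 0.71, 0.704, -0.002]
wrist_force: [-0.6, -1.1, 0.3]
gripper_width: 0.004
finger_force: 0.0
```

View pics/end2.png

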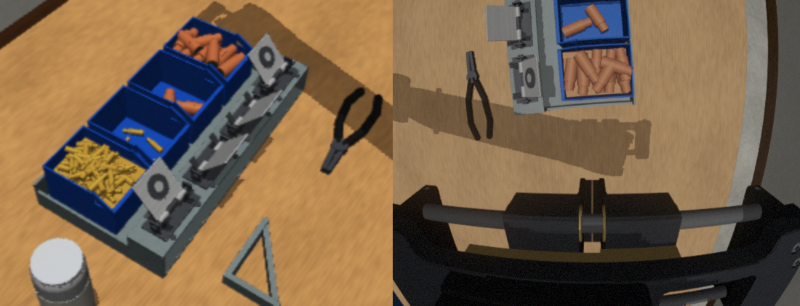

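The washers show at the full bins only, side px (160,185) and (267,57). The two middle tags lean forward, and the tin, pliers and square are where they were.

```bash
python3 -c "
from rig import arm
print(arm.job_done())"
```

```text
the job is handed in; nothing more can be done
None
```

I flipped three tags and handed the job in: in the final pictures both full bins' tags lean back showing their washers, both low bins' tags lean forward, and the tin, pliers and square look unmoved (no verdict was returned).

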